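# Chase a flanged nut's thread on the bench tapper

## Task

Set the brass nut flange down in the sled's pocket without dropping it, then slide the sled, which has a post to hold it by, fully home under the tap. Chase the thread: crank the tap half a turn forward (clockwise from above) and a quarter turn back, do that once more, then a last half turn forward until the red depth collar rests on the head, stopping briefly at every turn-round; do not turn the tap before the sled is home. Leave the nut, sled and tap there, let go, and do not shift the dark collar on the block or the amber jar.

Things in the scene. Friction and masses are not known exactly. Their poses are not given: they have to be found in the camera images.
- nut: the brass nut to chase: an oblong flange 50 (its x) x 30 (its y) x 7 mm thick with a 26 mm square hub standing 18 mm on the middle of it, 25 mm tall in all, a 15 mm hole through; about 0.11 kg. Origin: centre of the flange's underside, z up through the hub. It starts flange down on the steel bench block. The same after a half turn about z.
- block: steel bench block 100 x 150 x 20 mm lying flat, fixed; origin at the centre of its underside. The nut stands on one half of its top and a round dark steel collar on the other.
- tapper: green bench tapper, fixed to the bench in a new place and yaw each time: base plate 116 x 375 x 12 mm, a column 75 mm beyond the tap's axis along +y, an arm and round head 44 mm wide from it over the axis, none of it higher than 120 mm. Origin on the bench under the tap's axis; same axes as the pocket.
- sled_pocket (a point): centre of the pocket's floor in the aluminium sled; x across the sled, y along its travel towards the tap, z up. The pocket is 53 (x) x 33 (y) mm and 7 mm deep, so the nut's flange lies flush in it when the nut's x lies along this x. Floor 26 mm above the bench, sled top 33 mm. With the sled out, the tap's axis is 120 mm from here along y.
- sled_handle (a point): the sled's upright round steel post with a red cap, 125 mm from the pocket on the side away from the tap (-y): 16 mm thick, the cap 20 mm thick. This point is on the post's axis at the cap's top, 83 mm above the bench; the cap's underside is at 73 mm and the sled's top at 33 mm.
- sled (a joint): travel of the sled: 0 fully out (as at the start), 0.12 m fully home against its stop, pocket under the tap. It slides with about 3 N of friction and stays where it is left.
- tap_axis (a point): point on the tap's vertical axis, on top of the green head, 120 mm above the bench; it does not move with the tap; same axes as the pocket. The tap hangs below the head, the crank turns above it.
- tap_grip (a point): middle of the black upright crank grip that turns the tap: a sleeve 16 to 18 mm thick and 44 mm tall that spins freely on its pin, 40 mm from the tap's axis. The middle is 179 mm above the bench at tap joint value 0 and sinks 6 mm per turn forward; the crank arm begins 22 mm below it.
- tap (a joint): angle of the tap and its crank: grows clockwise seen from above (forward, downward), starts between 0 and 0.35, and ends against its stop at 6.1 rad, where the red collar on the spindle meets the head. Turning takes about 0.15 N m; it stays where it is left.
- collar: round dark steel collar, 32 mm wide, 14 mm tall, on the bench block; leave alone. Origin at its underside.
- jar: amber jar with metal cap, 52 mm wide, 60 mm tall; leave alone. Origin at its underside.
Things that resemble listed ones, but are neither listed nor needed, are in the scene too. Of the things like the nut, leave any that is blue or turquoise; of the rest the larger one is meant.

How it is judged:
On the way, in this order (a step that is already met when the one before it is completed fails the run):
1. the nut sits flange down in the pocket, let go, sled still out (horizontal distance between nut and sled_pocket below 0.004 m and z of nut in the frame of sled_pocket below 0.003 m and angle between nut's own z axis and vertical below 0.1 rad and contact force between the fingers and nut below 0.5 N and value of joint sled below 0.06 m), for 0.2 s.
2. the sled is home with the nut seated in it (horizontal distance between nut and sled_pocket below 0.004 m and z of nut in the frame of sled_pocket below 0.003 m and angle between nut's own z axis and vertical below 0.1 rad and value of joint sled above 0.116 m), for 0.2 s.
3. the tap stops after about half a turn forward (between 2.5 and 4.1 rad) (value of joint tap between 2.5 and 4.1 rad and velocity of joint tap between -0.5 and 0.5 rad/s and value of joint sled above 0.116 m), for 0.1 s.
4. the tap stops after about a quarter turn back (between 0.9 and 2.48 rad) (value of joint tap between 0.9 and 2.48 rad and velocity of joint tap between -0.5 and 0.5 rad/s and value of joint sled above 0.116 m), for 0.1 s.
5. the tap stops after another half turn forward (between 4.05 and 5.75 rad) (value of joint tap between 4.05 and 5.75 rad and velocity of joint tap between -0.5 and 0.5 rad/s and value of joint sled above 0.116 m), for 0.1 s.
6. the tap stops after another quarter turn back (between 2.45 and 4.0 rad) (value of joint tap between 2.45 and 4 rad and velocity of joint tap between -0.5 and 0.5 rad/s and value of joint sled above 0.116 m), for 0.1 s.
7. the tap is at its depth stop (above 5.9 rad) (value of joint tap above 5.9 rad), for 0.2 s.
At the end, for the whole second after the job is handed in: The nut sits flange down in the pocket (within 4 mm of its centre, 3 mm of its floor, 0.1 rad of level), the sled is within 4 mm of its stop, the tap is at its depth stop (above 5.9 of 6.1 rad), all at rest and let go (all of step 2 and value of joint tap above 5.9 rad and linear speed of nut below 0.02 m/s and contact force between the fingers and anything else below 0.5 N); the robot touches nothing.
It fails at once if the nut is dropped or thrown (contact force between the fingers and nut below 0.1 N and linear speed of nut above 0.5 m/s).
It fails at once if the tap is turned on before the sled is home (value of joint tap above 1 rad and value of joint sled below 0.1 m).
It fails at once if the collar or the jar is shifted by more than 30 mm (distance of any of collar, jar from where it was at the start of the episode above 0.03 m).
It also fails if it takes over 72 s, if anything falls off the work surface, if the arm or the gripper's body presses on something with over 40 N, if the wrist force passes 120 N, or if a joint passes its speed limit or range.

## Robot

A 6-joint arm with a two-finger parallel gripper is mounted at the origin on the work surface. World frame = base frame: x ahead of the robot, y to its left, z up, the work surface at z = 0. Lengths are in m, angles in rad, forces in N, time in s.
With the tool pointing down it reaches from about 0.4 to 0.825 m from the base axis. Payload 7 kg.
Tool frame: the origin (TCP) lies on the centre line of the jaws, within the pads' length; the fingertips stand 19 mm ahead of it and the grasp point (between the pads) is the TCP; z points along the fingers, y is the line along which they close (so a half turn about z gives the same grasp; the last joint's range is limited). The gripper opens to 88 mm and grips with 3 to 60 N. Pads are 19 mm wide; open, the fingers measure 130 mm over their backs; the gripper's body (78 mm by 193 mm) begins 47 mm behind the grasp point.
Start: joints at [1.509, 0.359, 0.012, 0, -1.224, -0.288], TCP at [0.231, 0.634, 0.246] pointing down, gripper open.
Joint ranges: [-3.07, 3.07], [-1.43, 2.12], [-1.02, 1.25], [-3.03, 1.67], [-3.05, -0], [-3.03, 3.03]. Speed limits (rad/s): [2.39, 2.39, 3.01, 3.14, 3.14, 3.14].

## Interface

Orientations are given as [roll, pitch, yaw] about the fixed x, y, z axes, in that order (R = Rz(yaw) Ry(pitch) Rx(roll)).
In Python, from station import arm, imaging, models gives the robot as it stands.
- The arm moves only by the tool play_rows, never from a script. Its arguments are lists of equal length, an entry for each row: "travel": the shift along the tool's x, y, z in units of 25 mm (1.0 is 25 mm), a list of three; "twist": the turn about the tool's z in units of 0.15 rad (1.0 is 0.15 rad). A call has 1 to 8 rows; each row shifts and turns the commanded pose from where the row before left it, along the tool's axes as they then stand; what a row does not reach is not made up. A row lasts 1/8 s, in which the tool goes at most 62.5 mm and 10.7 degrees, less where a joint would pass 70% of its speed; a pose out of reach is approached as far as the arm can. A call with a number of a shift or a turn outside -1 to 1 is refused whole. A call with a gripper value outside its range is refused whole. "fingers" is the opening, from 0 (shut) to 1 (fully open), set as the call begins (left out, the last holds). The fingers move at their own pace and stop on an object; "newtons" is the grip in N (left out, the last holds). Time passes only in rows, so rows that do not move let the fingers close. It gives the time, the measured TCP pose, the force, the opening and the grip force at its end, in the units of the state.
- arm.get_state(): the state, without advancing time (a new reading comes with each control period).
- imaging.grab_frame(name): name is "side" or "top" or "wrist"; returns a dict with "pixels" (420x560x3 uint8, red, green, blue), "fx", "fy", "cx", "cy" (pixels), "R" (3x3) and "t" (3): a world point X has camera coordinates R X + t; the wrist camera has in their place "T_tool_cam" (4x4, takes a point from camera to tool coordinates, whose origin is the TCP and whose axes are the flange's). Camera axes: x right, y down, z forward; pixel columns grow to the right and rows downward; lengths in m; the calibration is good to about 2 mm. A picture is of the moment at which its call begins: read the wrist's pose just before it. There is no depth.
- arm.job_done(): hands the job in; it is judged then, once.
Trained networks look in the newest picture that a camera, given by its name, has taken for a name from the list of things; names that differ only in an ending like _2 or _b are one class to them, and where a whole thing is asked for, a point or a joint stands for the part that bears it (a point fixed in the world has none). Each returns a list of dicts, best first, with "confidence" (0 to 1); they miss things now and then, are a little off and sometimes report something else, mostly with a low value. They report only what shows in the picture. A call takes as long as a camera call. They do not tell look-alikes from the thing itself.
- models.boxes_of(name, camera): "extent" ([centre column, centre row, width, height] in pixels, round what is visible of it).
- models.silhouettes(name, camera): "pixels" (420x560 bool, what is visible of it) and "extent" ([centre column, centre row, width, height] in pixels, round what is visible of it).
The state is a dict: "t": time; "q": joint angles; "qd": joint speeds; "joint_efforts": joint torques, N m; "eef_pos": TCP position; "ee_rot": TCP orientation; "force": force on the tool from outside, world axes, zero at the start; "moment": the same for the moment, N m; "width": finger opening in m; "gripper_force": force on a finger pad.
Only numpy, scipy, OpenCV 4.12 (cv2) and the standard library are available. Lean on these libraries where they do the work, as an engineer would, in place of code of your own. Each camera call takes 0.05 s, during which the arm holds its last target. There are 200 camera calls.

## Working session

There is one attempt and no reset: what is moved stays moved. The work goes in short steps, Python scripts to look and compute and a tool call to move; the robot and the scene stay as the last step left them, time stands still between calls to the robot, and variables do not carry over. Pictures are saved under pics/ and viewed, at most 10 in all, crops included, and the job is handed in when it is done.

Besides the shell and the picture viewer there is one more tool, called after "Call:" as a command line: name --pt "numbers of a row" for each row, then --argument value for the rest. play_rows: Moves the arm, as the interface text tells. Shifts and turns lie within -1 to 1; 1 stands for 25 mm of shift or 0.15 rad of turn. Its arguments: {"type":"object","properties":{"travel":{"type":"array","items":{"type":"array","items":{"type":"number"}}},"twist":{"type":"array","items":{"type":"number"}},"fingers":{"type":"number"},"newtons":{"type":"number"}},"required":["travel","twist"]}

```bash
ls; mkdir -p pics
python3 - <<'E'
from station import arm, imaging, models
import cv2, numpy as np
s=arm.get_state(); print({k:np.round(v,3).tolist() for k,v in s.items()})
ims=[]
for c in ['side','top']:
    f=imaging.grab_frame(c); ims.append(f['pixels']); print(c,f['fx'],f['cx'],f['cy'],np.round(f['R'],3).tolist(),np.round(f['t'],3).tolist())
    cv2.imwrite(f'pics/{c}0.png',f['pixels'][:,:,::-1])
    for n in ['nut','block','tapper','sled_handle','tap_grip','collar','jar','sled_pocket']:
        try: print(c,n,[(round(d['confidence'],2),np.round(d['extent']).tolist()) for d in models.boxes_of(n,c)])
        except Exception as e: print(n,e)
E
```

```text
pics
{'t': 0.0, 'q': [1.509, 0.359, 0.011, -0.0, -1.224, -0.288], 'qd': [0.002, -0.001, 0.001, -0.0, -0.001, -0.003], 'joint_efforts': [0.002, -58.273, 29.305, 6.997, 0.007, -0.0], 'eef_pos': [0.231, 0.634, 0.245], 'ee_rot': [3.14, -0.0, -0.35], 'force': [-0.08, 0.634, 0.11], 'moment': [0.011, 0.026, 0.027], 'gripper_force': 0.0, 'width': 0.088}
side 437.4701926150976 279.6846974444979 213.64298946904665 [[0.989, -0.148, 0.011], [-0.074, -0.559, -0.826], [0.128, 0.816, -0.564]] [-0.559, 0.154, 1.101]
side nut [(0.73, [239.0, 357.0, 17.0, 16.0]), (0.71, [286.0, 354.0, 22.0, 20.0]), (0.57, [241.0, 394.0, 12.0, 17.0]), (0.57, [295.0, 318.0, 25.0, 19.0])]
side block [(0.77, [294.0, 380.0, 61.0, 72.0])]
side tapper [(0.9, [272.0, 239.0, 61.0, 133.0])]
side sled_handle [(0.6, [274.0, 270.0, 39.0, 55.0])]
side tap_grip [(0.6, [248.0, 180.0, 1.0, 18.0])]
side collar [(0.72, [308.0, 391.0, 19.0, 18.0])]
side jar [(0.62, [242.0, 177.0, 15.0, 22.0])]
side sled_pocket [(0.68, [276.0, 269.0, 40.0, 55.0])]
top 387.7991123787879 282.88221532091586 205.14426039742943 [[-0.025, -1.0, -0.003], [-1.0, 0.026, -0.017], [0.017, 0.002, -1.0]] [0.043, 0.531, 1.097]
top nut [(0.67, [375.0, 193.0, 15.0, 22.0]), (0.48, [415.0, 203.0, 20.0, 15.0]), (0.44, [403.0, 240.0, 15.0, 15.0])]
top block [(0.63, [428.0, 201.0, 57.0, 33.0])]
top tapper [(0.62, [285.0, 204.0, 144.0, 41.0])]
top sled_handle [(0.93, [317.0, 205.0, 66.0, 31.0])]
top tap_grip [(0.63, [415.0, 202.0, 17.0, 20.0]), (0.44, [250.0, 224.0, 6.0, 8.0])]
top collar [(0.62, [445.0, 194.0, 11.0, 8.0])]
top jar [(0.67, [148.0, 224.0, 27.0, 19.0]), (0.58, [283.0, 205.0, 138.0, 46.0])]
top sled_pocket [(0.83, [318.0, 205.0, 61.0, 27.0]), (0.62, [445.0, 196.0, 12.0, 9.0])]
```

Run:
```python
import cv2
a=cv2.imread('pics/side0.png')[150:420,190:340]; b=cv2.imread('pics/top0.png')[150:270,120:480]
cv2.imwrite('pics/v1.png',cv2.resize(a,None,fx=2.2,fy=2.2,interpolation=3)); cv2.imwrite('pics/v2.png',cv2.resize(b,None,fx=2.2,fy=2.2,interpolation=3))
```

```text
(no output)
```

View pics/v1.png

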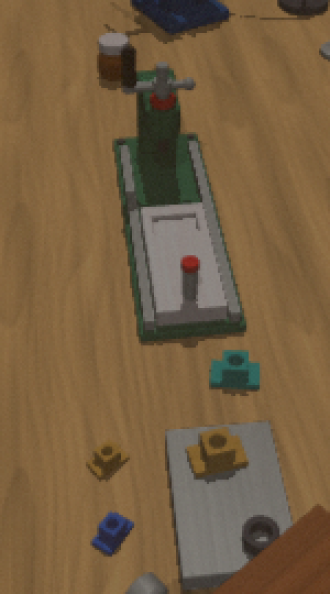

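View pics/v2.png

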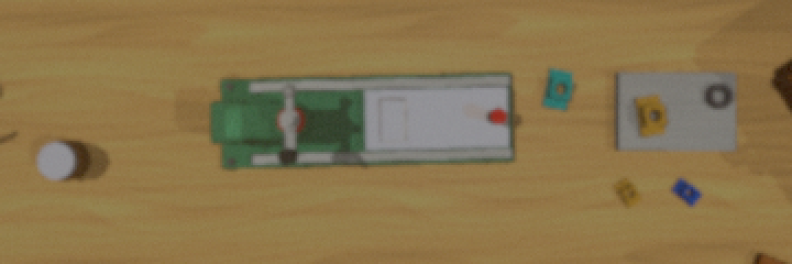

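The side view shows the wanted nut on the block at about (289,355), with a turquoise one at (296,318) and small brass and blue ones off the block. The top view shows the nut at (416,203), the red cap at (346,203), the pocket near (298,204) and the black crank grip at (251,221).

```bash
cat > h.py <<'E'
from station import arm, imaging, models
import cv2, numpy as np
from scipy.spatial.transform import Rotation as Ro
def grab(c):
    s=arm.get_state(); f=imaging.grab_frame(c); f['s']=s
    if c=='wrist':
        T=np.eye(4); T[:3,:3]=Ro.from_euler('xyz',s['ee_rot']).as_matrix(); T[:3,3]=s['eef_pos']
        M=np.linalg.inv(T@np.array(f['T_tool_cam'])); f['R'],f['t']=M[:3,:3],M[:3,3]
    f['R']=np.array(f['R']); f['t']=np.array(f['t']); return f
def at(f,uv,z):
    d=f['R'].T@np.array([(uv[0]-f['cx'])/f['fx'],(uv[1]-f['cy'])/f['fy'],1]); c=-f['R'].T@f['t']
    return c+d*(z-c[2])/d[2]
def proj(f,X):
    p=np.atleast_2d(X)@f['R'].T+f['t']; return p[:,:2]/p[:,2:]*[f['fx'],f['fy']]+[f['cx'],f['cy']]
def go(dp,yaw_now,dyaw=0):
    "units in tool axes (tool down: Rz(yaw)Rx(pi)), for world shift dp with yaw fixed"
    R=Ro.from_euler('xyz',[np.pi,0,yaw_now]).as_matrix(); return np.round(R.T@np.array(dp)/.025,3), np.round(-dyaw/.15,3)
E
python3 - <<'E'
from h import *
t=grab('top'); s=grab('side'); w=grab('wrist')
print('T_tool_cam',np.round(w['T_tool_cam'],3).tolist(),w['fx'])
for n,ut,us,z in [('nut',(416,203),(288.6,355),.045),('cap',(346.3,203),(276.5,270),.083),('tee',(251,221),(248,180),.19),('head',(252,205),None,.16),('jar',(146,223),(241,169),.06),('blockc',(427.5,201),None,.02),('pocket',(298,204),None,.03)]:
    print(n,at(t,ut,z).round(3), at(s,us,z).round(3) if us else '')
E
```

```text
T_tool_cam [[-0.0, -0.952, -0.308, 0.083], [1.0, -0.001, 0.001, -0.001], [-0.001, -0.308, 0.952, -0.139], [0.0, 0.0, 0.0, 1.0]] 291.62078235678837
nut [ 0.528 -0.334  0.045] [ 0.529 -0.355  0.045]
cap [ 0.532 -0.138  0.083] [ 0.535 -0.149  0.083]
tee [0.493 0.105 0.19 ] [0.493 0.084 0.19 ]
head [0.531 0.104 0.16 ] 
jar [0.492 0.4   0.06 ] [0.493 0.385 0.06 ]
blockc [ 0.533 -0.375  0.02 ] 
pocket [ 0.533 -0.013  0.03 ]
```

Call:
play_rows --pt "0.7 0.7 0" --pt "0.8 0.59 0" --pt "0.88 0.46 0" --pt "0.94 0.33 0" --pt "0.98 0.18 0" --pt "0.99 0.03 0" --pt "0.99 -0.12 0" --pt "0.96 -0.26 0" --twist '[1,1,1,1,1,1,1,1]'

```text
t: 2.05
eef_pos: [0.3159, 0.4533, 0.2457]
ee_rot: [-3.141, 0.0, -1.555]
force: [0.4, -0.0, -0.9]
width: 0.0878
gripper_force: 0.0
```

Call:
play_rows --pt "1 -0.48 0" --pt "1 -0.48 0" --pt "1 -0.48 0" --pt "1 -0.48 0" --pt "1 -0.48 0" --pt "1 -0.48 0" --pt "1 -0.48 0" --pt "1 -0.48 0" --twist '[0.14,0,0,0,0,0,0,0]'

```text
t: 3.05
eef_pos: [0.4125, 0.2529, 0.2457]
ee_rot: [-3.141, 0.0, -1.568]
force: [0.7, 0.3, 0.9]
width: 0.0879
gripper_force: 0.0
```

Call:
play_rows --pt "1 -0.48 0" --pt "1 -0.48 0" --pt "1 -0.48 0" --pt "1 -0.48 0" --pt "1 -0.48 0" --pt "1 -0.48 0" --pt "1 -0.48 0" --pt "1 -0.48 0" --twist '[0,0,0,0,0,0,0,0]'

```text
t: 4.05
eef_pos: [0.5084, 0.0529, 0.2457]
ee_rot: [-3.141, 0.0, -1.568]
force: [-0.9, -0.1, 0.3]
width: 0.0876
gripper_force: 0.0
```

Call:
play_rows --pt "1 -0.34 0" --pt "1 -0.34 0" --pt "0.92 -0.34 0" --pt "0 0 0" --twist '[0,0,0,0]'

```text
t: 4.55
eef_pos: [0.5336, -0.0203, 0.2454]
ee_rot: [3.141, -0.0, -1.57]
force: [-0.1, -0.1, 0.4]
width: 0.0878
gripper_force: 0.0
```

Run:
```python
from h import *
import pickle
f=grab('wrist'); pickle.dump(f,open('w1.pkl','wb'))
cv2.imwrite('pics/w1.png',cv2.resize(f['pixels'][:,:,::-1],(784,588),interpolation=3)); print(f['s']['eef_pos'])
```

```text
[ 0.53363502 -0.02033996  0.24541397]
```

View pics/w1.png

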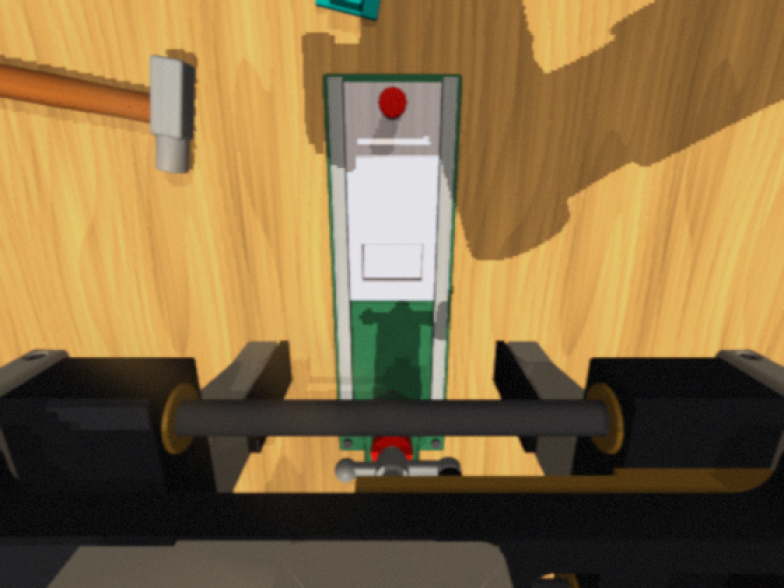

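The wrist view shows the pocket at about x 362–423, y 243–280 (in the 1.4x picture), the red post cap at (393,102), and the crank at the bottom edge around (450,467).

```bash
cat >> h.py <<'E'
def rect(c,yaw,a,b,z,n=40):
    u=np.linspace(-.5,.5,n); P=np.r_[np.c_[u*a,0*u+b/2],np.c_[u*a,0*u-b/2],np.c_[0*u+a/2,u*b],np.c_[0*u-a/2,u*b]]
    R=np.array([[np.cos(yaw),-np.sin(yaw)],[np.sin(yaw),np.cos(yaw)]]); return np.c_[P@R.T+c,np.full(len(P),z)]
def fit_rect(f,c0,yaw0,a,b,z,chan=None,span=.006,sy=.15):
    from scipy.optimize import minimize
    g=(cv2.cvtColor(f['pixels'],cv2.COLOR_RGB2GRAY) if chan is None else chan).astype(np.float32)
    g=cv2.GaussianBlur(g,(0,0),1.0); m=np.hypot(cv2.Sobel(g,5,1,0),cv2.Sobel(g,5,0,1))
    def E(p):
        uv=proj(f,rect(p[:2],p[2],a,b,z)).astype(np.float32)
        v=cv2.remap(m,uv[:,:1],uv[:,1:],cv2.INTER_LINEAR).ravel(); return -np.sqrt(v+1).mean()
    G=[(E((c0[0]+i,c0[1]+j,yaw0+k)),c0[0]+i,c0[1]+j,yaw0+k) for i in np.arange(-span,span,.001) for j in np.arange(-span,span,.001) for k in np.linspace(-sy,sy,13)]
    p=np.array(min(G)[1:]); S=p+np.array([[0,0,0],[.001,0,0],[0,.001,0],[0,0,.02]])
    r=minimize(E,p,method='Nelder-Mead',options=dict(initial_simplex=S)); return r.x,r.fun
E
python3 - <<'E'
from h import *
import pickle
f=pickle.load(open('w1.pkl','rb')); im=f['pixels'].astype(int)
cs=[at(f,(u/1.4,v/1.4),.033) for u,v in [(362,243),(423,243),(362,279),(422,280)]]; c=np.mean(cs,0); print('manual',np.round(cs,4).tolist(),c.round(4))
print('fit',fit_rect(f,c[:2],0,.053,.033,.033))
m=(im[...,0]>110)&(im[...,1]<50)&(im[...,2]<50)
n,l,st,ce=cv2.connectedComponentsWithStats(m.astype(np.uint8))
for i in range(1,n):
    if st[i,4]>20: print(st[i],ce[i],at(f,ce[i],.081).round(4))
g=cv2.cvtColor(f['pixels'],cv2.COLOR_RGB2GRAY)
# rails outer edges / sled edges for yaw
for z,(a,b) in {'sledL':(.033,((345,90),(351,298))),'sledR':(.033,((443,90),(434,298)))}.values(): print(at(f,np.array(a)/1.4,z).round(4),at(f,np.array(b)/1.4,z).round(4))
E
```

```text
manual [[0.5597, -0.0306, 0.033], [0.5064, -0.0306, 0.033], [0.5605, 0.0023, 0.033], [0.5065, 0.0032, 0.033]] [ 0.5333 -0.0139  0.033 ]
fit (array([ 0.53551178, -0.01209648, -0.00646074]), np.float64(-9.246841430664062))
[271  63  19  20 310] [279.99032258  72.56774194] [ 0.5335 -0.1383  0.081 ]
[265 312  30  18 251] [278.96812749 318.60557769] [0.5348 0.1437 0.081 ]
[ 0.5703 -0.1522  0.033 ] [0.5709 0.0204 0.033 ]
[ 0.4936 -0.1522  0.033 ] [0.4951 0.0203 0.033 ]
```

Call:
play_rows --pt "1 0 0" --pt "1 0 0" --pt "1 0 0" --pt "1 0 0" --pt "1 0 0" --pt "1 0 0" --pt "1 0 0" --pt "1 0 0" --twist '[0,0,0,0,0,0,0,0]'

```text
t: 5.6
eef_pos: [0.5335, -0.2188, 0.2457]
ee_rot: [-3.141, 0.0, -1.568]
force: [0.3, -0.2, 0.9]
width: 0.0875
gripper_force: 0.0
```

Call:
play_rows --pt "1 0 0" --pt "1 0 0" --pt "1 0 0" --pt "1 0 0" --pt "1 0.2 0" --pt "0.2 0 0" --pt "0 0 0" --twist '[0,0,0,0,0,0,0]' --fingers 0.65

```text
t: 6.48
eef_pos: [0.5286, -0.3483, 0.2455]
ee_rot: [3.142, 0.0, -1.57]
force: [1.1, -0.1, 0.7]
width: 0.0572
gripper_force: 0.0
```

Run:
```python
from h import *
import pickle
f=grab('wrist'); pickle.dump(f,open('w2.pkl','wb')); print(f['s']['eef_pos'],f['s']['ee_rot'])
w=pickle.load(open('w1.pkl','rb'))
def crop(f,X,h=36):
    u,v=np.round(proj(f,X)[0]).astype(int); print('origin',u-h,v-h)
    return cv2.resize(f['pixels'][v-h:v+h,u-h:u+h,::-1],(396,396),interpolation=cv2.INTER_CUBIC)
cv2.imwrite('pics/c2.png',np.hstack([crop(w,[.5333,-.0137,.033]),crop(f,[.529,-.347,.03])]))
```

```text
[ 0.52862337 -0.34826915  0.24549079] [ 3.14156207e+00  2.07375244e-04 -1.57026559e+00]
origin 244 151
origin 244 146
```

View pics/c2.png

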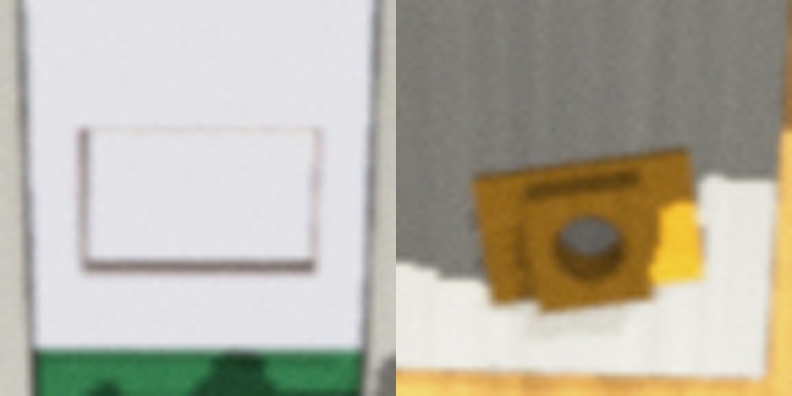

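The left crop shows the pocket rim corners at about (79,128), (322,128), (317,270) and (83,270) in the zoomed picture. The right crop shows the brass nut turned by about 7°, with its hole at (588,248).

Run:
```python
from h import *
import pickle
from scipy.optimize import minimize
w=pickle.load(open('w1.pkl','rb')); f=pickle.load(open('w2.pkl','rb'))
cs=np.array([at(w,(244+(u+.5)/5.5-.5,151+(v+.5)/5.5-.5),.033) for u,v in [(79,128),(322,128),(317,271),(83,271)]])
print('pocket',cs.mean(0).round(4),'w',np.linalg.norm(cs[0]-cs[1]),np.linalg.norm(cs[3]-cs[2]),'l',np.linalg.norm(cs[0]-cs[3]))
print('edge yaw',[(a[1]-b[1])/(a[0]-b[0]) for a,b in((cs[0],cs[1]),(cs[3],cs[2]))],[-(a[0]-b[0])/(a[1]-b[1]) for a,b in((cs[0],cs[3]),(cs[1],cs[2]))])
hsv=cv2.cvtColor(f['pixels'],cv2.COLOR_RGB2HSV)
u0,v0=244,146; sub=hsv[v0+15:v0+65,u0+5:u0+62]; m=((sub[...,1]>140)).astype(np.uint8)
n,l,st,ce=cv2.connectedComponentsWithStats(m); k=1+np.argmax(st[1:,4]); m=(l==k).astype(np.uint8)
m=cv2.morphologyEx(np.pad(m,5),cv2.MORPH_CLOSE,np.ones((3,3),np.uint8))[5:-5,5:-5]
cc,_=cv2.findContours(m,0,1); M=np.zeros_like(m); cv2.drawContours(M,cc,-1,1,-1); print(M.sum())
M4=cv2.resize(M*1.0,None,fx=8,fy=8,interpolation=1)>.5
def E(p):
    im=np.zeros(M4.shape,np.uint8)
    for a,b,z0,z1 in((.05,.03,.02,.027),(.026,.026,.027,.045)):
        P=np.r_[rect(p[:2],p[2],a,b,z0,2),rect(p[:2],p[2],a,b,z1,2)]
        q=(proj(f,P)-[u0+5,v0+15]+.5)*8; cv2.fillConvexPoly(im,cv2.convexHull(np.round(q*16).astype(np.int32)),1,shift=4)
    return -(im.astype(bool)&M4).sum()/(im.astype(bool)|M4).sum()
best=[]
for y0 in(.1,.15):
    p=np.array([.529,-.347,y0]); S=p+np.array([[0,0,0],[.005,0,0],[0,.005,0],[0,0,.08]])
    r=minimize(E,p,method='Nelder-Mead',options=dict(initial_simplex=S)); print('nut',r.x.round(4),r.fun)
uv=(244+(192.5)/5.5-.5,146+(248.5)/5.5-.5); print('hole',at(f,uv,.045).round(4))
```

```text
pocket [ 0.5335 -0.0136  0.033 ] w 0.05412324825432194 0.053608649086752676 l 0.033258541290220774
edge yaw [np.float64(0.00011696307454744286), np.float64(0.00011727919455258422)] [np.float64(0.0045900828110335135), np.float64(-0.01088275804278417)]
934
nut [ 0.5303 -0.3392  0.136 ] -0.9162168792934249
nut [ 0.5305 -0.3392  0.1221] -0.9158593414679012
hole [ 0.5303 -0.34    0.045 ]
```

Call:
play_rows --pt "-0.34 -0.07 0" --pt "0 0 1" --pt "0 0 1" --pt "0 0 1" --pt "0 0 1" --pt "0 0 1" --pt "0 0 1" --pt "0 0 1" --twist '[-0.87,0,0,0,0,0,0,0]'

```text
t: 7.52
eef_pos: [0.5308, -0.3391, 0.0702]
ee_rot: [-3.141, -0.0, -1.439]
force: [0.2, -0.4, 0.3]
width: 0.0573
gripper_force: 0.0
```

Call:
play_rows --pt "0 0 0.5" --pt "0 0 0.36" --pt "0 0 0" --twist '[0,0,0]'

```text
t: 7.9
eef_pos: [0.5304, -0.34, 0.049]
ee_rot: [3.141, 0.0, -1.44]
force: [0.2, 0.2, 0.6]
width: 0.0576
gripper_force: 0.0
```

Call:
play_rows --pt "0 0 0" --pt "0 0 0" --pt "0 0 0" --pt "0 0 0" --twist '[0,0,0,0]' --fingers 0.2 --newtons 25

```text
t: 8.4
eef_pos: [0.5304, -0.3403, 0.0494]
ee_rot: [-3.141, -0.0, -1.44]
force: [-0.2, 0.9, 1.0]
width: 0.0255
gripper_force: 25.0
```

Call:
play_rows --pt "0 0 -0.5" --pt "0 0 -1" --pt "0 0 -1" --pt "0 0 -1" --pt "0 0 -0.5" --pt "0 0 0" --twist '[0,0,0,0.87,0,0]'

```text
t: 9.15
eef_pos: [0.5308, -0.3403, 0.1501]
ee_rot: [-3.14, -0.001, -1.568]
force: [-0.0, -1.2, -1.7]
width: 0.026
gripper_force: 25.0
```

Run:
```python
from h import *
import pickle
f=grab('wrist'); pickle.dump(f,open('w3.pkl','wb')); p=f['s']['eef_pos']; print(p,f['s']['ee_rot'],f['s']['width'])
print(proj(f,[p[0],p[1],p[2]-.003]),proj(f,[p[0],p[1],p[2]-.022]))
u,v=np.round(proj(f,[p[0],p[1],p[2]-.012])[0]).astype(int)
cv2.imwrite('pics/c3.png',cv2.resize(f['pixels'][v-75:v+45,u-75:u+75,::-1],None,fx=5,fy=5,interpolation=2)); print(u-75,v-75)
```

```text
[ 0.53078813 -0.34030886  0.15011211] [-3.13969622e+00 -5.25713974e-04 -1.56810251e+00] 0.025979055925970704
[[279.90273698 268.81327357]] [[279.96747637 252.93082899]]
205 186
```

View pics/c3.png

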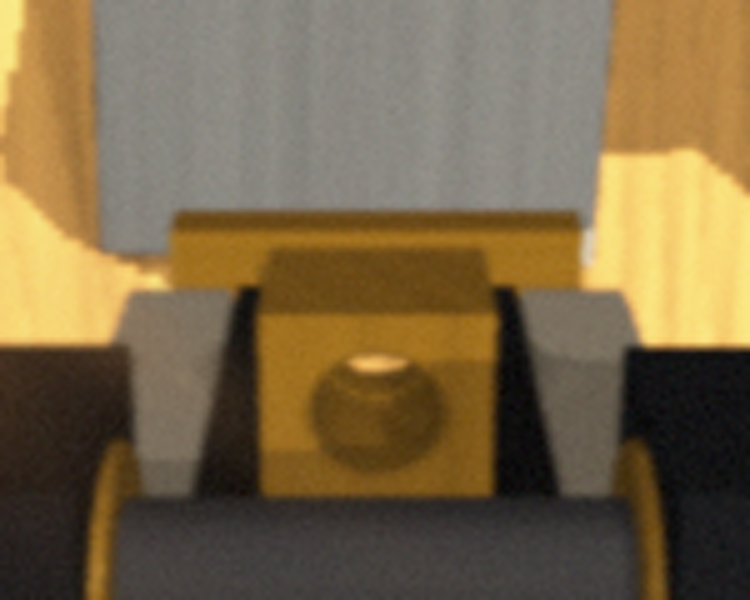

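The nut is held square: its hub top edge spans 258–496 at row 313 and the hole centre is at (378,412), on the jaws' centre line.

Run:
```python
from h import *
import pickle
f=pickle.load(open('w3.pkl','rb')); p=f['s']['eef_pos']
P=lambda u,v:(205+(u+.5)/5-.5,186+(v+.5)/5-.5)
for n,u,v,z,o in[('hubedge',377,313,.0456-.0500,.013),('hole',378,412,-.0044,0),('flange low edge',376,212,-.0294,.015),('flange top edge',376,231,-.0224,.015)]:
    X=at(f,P(u,v),p[2]+z); print(n,(X-p).round(4)[:2]+[0,o])
```

```text
hubedge [0.     0.0011]
hole [-0.0002  0.0003]
flange low edge [0.0002 0.0015]
flange top edge [0.0001 0.0011]
```

Call:
play_rows --pt "-1 0 0" --pt "-1 0 0" --pt "-1 0 0" --pt "-1 0 0" --pt "-1 0 0" --pt "-1 0 0" --pt "-1 0 0" --pt "-1 0 0" --twist '[0,0,0,0,0,0,0,0]'

```text
t: 10.2
eef_pos: [0.5295, -0.1394, 0.1477]
ee_rot: [3.139, 0.0, -1.569]
force: [-0.1, -1.1, -1.3]
width: 0.0256
gripper_force: 25.0
```

Call:
play_rows --pt "-1 -0.11 0" --pt "-1 0 0" --pt "-1 0 0" --pt "-1 0 0" --pt "-0.7 0 0.5" --pt "-0.35 0 1" --pt "0 0 0.8" --pt "0 0 0" --twist '[0,0,0,0,0,0,0,0]'

```text
t: 11.2
eef_pos: [0.5312, -0.0144, 0.089]
ee_rot: [3.137, -0.001, -1.57]
force: [0.6, -0.6, -1.2]
width: 0.0258
gripper_force: 25.0
```

Call:
play_rows --pt "0 0 0" --pt "0 0 0" --twist '[0,0]'

```text
t: 11.45
eef_pos: [0.5336, -0.014, 0.0922]
ee_rot: [-3.14, 0.0, -1.571]
force: [-0.4, -0.6, -1.1]
width: 0.0262
gripper_force: 25.0
```

Call:
play_rows --pt "0 0 0.4" --pt "0 0 0.3" --pt "0 0 0.25" --pt "0 0 0.2" --pt "0 0 0.15" --pt "0 0 0.1" --pt "0 0 0" --twist '[0,0,0,0,0,0,0]'

```text
t: 12.32
eef_pos: [0.5331, -0.014, 0.0564]
ee_rot: [3.141, -0.0, -1.571]
force: [0.2, -0.7, -1.4]
width: 0.0258
gripper_force: 25.0
```

Call:
play_rows --pt "0 0 0.04" --pt "0 0 0" --twist '[0,0]'

```text
t: 12.58
eef_pos: [0.5332, -0.0139, 0.0557]
ee_rot: [-3.141, 0.0, -1.571]
force: [-0.7, -0.0, -0.8]
width: 0.0259
gripper_force: 25.0
```

Call:
play_rows --pt "0 0 0" --pt "0 0 0" --pt "0 0 0" --pt "0 0 -0.5" --pt "0 0 -1" --pt "0 0 -1" --twist '[0,0,0,0,0,0]' --fingers 0.6

```text
t: 13.32
eef_pos: [0.5332, -0.014, 0.1196]
ee_rot: [-3.141, -0.0, -1.571]
force: [0.7, 0.5, 0.8]
width: 0.0523
gripper_force: 0.0
```

Call:
play_rows --pt "1 0 0" --pt "1 0 0" --pt "1 0 0" --pt "1 0 0" --pt "0.98 -0.01 0" --pt "0 0 0.5" --pt "0 0 1" --pt "0 0 0.7" --twist '[0,0,0,0,0,0,0,0]'

```text
t: 14.32
eef_pos: [0.5329, -0.138, 0.0622]
ee_rot: [3.141, 0.0, -1.571]
force: [0.2, 0.3, 1.0]
width: 0.0527
gripper_force: 0.0
```

Call:
play_rows --pt "0 0 0.2" --pt "0 0 0.18" --pt "0 0 0" --twist '[0,0,0]'

```text
t: 14.7
eef_pos: [0.5336, -0.1382, 0.0538]
ee_rot: [-3.141, -0.0, -1.57]
force: [0.3, -0.9, 0.5]
width: 0.0527
gripper_force: 0.0
```

Call:
play_rows --pt "0 0 0" --pt "0 0 0" --pt "0 0 0" --pt "0 0 0" --twist '[0,0,0,0]' --fingers 0.1 --newtons 20

```text
t: 15.2
eef_pos: [0.5337, -0.1385, 0.0538]
ee_rot: [-3.141, -0.0, -1.571]
force: [0.9, -1.2, -2.0]
width: 0.0188
gripper_force: 20.1
```

Run:
```python
from h import *
a=grab('side')['pixels'][150:330,200:330]
w=grab('wrist')['pixels'][:,100:460]
h=cv2.resize(a,None,fx=3.2,fy=3.2,interpolation=2)
w=cv2.resize(w,(int(360*1.0),420)); H=np.zeros((576,416+360,3),np.uint8); H[:,:416]=h[:576,:416]; H[:420,416:]=w
cv2.imwrite('pics/s4.png',H[:,:,::-1])
```

```text
(no output)
```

View pics/s4.png

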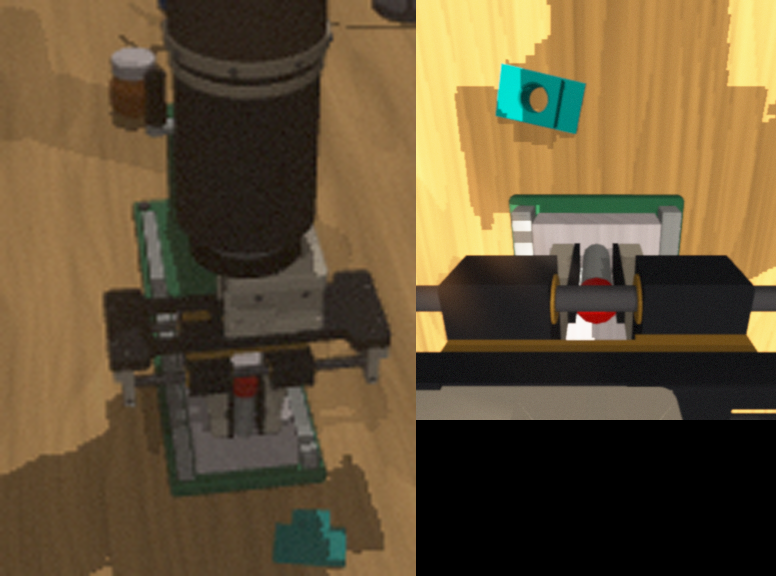

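The gripper is closed on the red-capped post, centred between the rails. Nothing else is touched.

Call:
play_rows --pt "-0.3 0 0" --pt "-0.6 0 0" --pt "-0.7 0 0" --pt "-0.7 0 0" --pt "-0.7 0 0" --pt "-0.7 0 0" --pt "-0.5 0 0" --pt "-0.3 0 0" --twist '[0,0,0,0,0,0,0,0]'

```text
t: 16.3
eef_pos: [0.5339, -0.0248, 0.0537]
ee_rot: [-3.141, 0.0, -1.57]
force: [4.9, -2.5, -1.7]
width: 0.0188
gripper_force: 20.0
```

Call:
play_rows --pt "-0.2 0 0" --pt "-0.12 0 0" --pt "0 0 0" --pt "0 0 0" --twist '[0,0,0,0]'

```text
t: 16.8
eef_pos: [0.5338, -0.0183, 0.0537]
ee_rot: [-3.141, -0.001, -1.57]
force: [6.2, -8.0, -1.0]
width: 0.0193
gripper_force: 20.0
```

Call:
play_rows --pt "-0.1 -0.03 0" --pt "0 0 0" --pt "0 0 0" --twist '[0,0,0]'

```text
t: 17.18
eef_pos: [0.5338, -0.0179, 0.0537]
ee_rot: [3.14, -0.003, -1.571]
force: [7.5, -21.6, -0.1]
width: 0.0184
gripper_force: 20.0
```

Call:
play_rows --pt "0 0 0" --pt "0 0 0" --pt "0 0 0" --pt "0 0 -1" --pt "0 0 -1" --pt "0 0 -1" --pt "0 0 -1" --pt "0 0 -1" --twist '[0,0,0,0,0,0,0,0]' --fingers 0.55

```text
t: 18.18
eef_pos: [0.5337, -0.015, 0.1793]
ee_rot: [3.141, 0.0, -1.57]
force: [0.1, -0.5, -0.6]
width: 0.0486
gripper_force: 0.0
```

Call:
play_rows --pt "0 0 -1" --pt "0 0 -1" --pt "-1 0 -1" --pt "-1 0 -1" --pt "-1 0 -0.5" --pt "-0.9 0 0" --pt "0 0 0" --twist '[0,0,0,0,0,0,0]'

```text
t: 19.05
eef_pos: [0.5337, 0.0836, 0.291]
ee_rot: [3.141, 0.0, -1.569]
force: [0.1, 0.9, -0.2]
width: 0.0483
gripper_force: 0.0
```

Run:
```python
from h import *
import pickle
f=grab('wrist'); pickle.dump(f,open('w5.pkl','wb')); print(f['s']['eef_pos'],f['s']['ee_rot'])
cv2.imwrite('pics/w5.png',cv2.resize(f['pixels'][60:300,120:440,::-1],None,fx=2.5,fy=2.5,interpolation=2))
```

```text
[0.53374228 0.08356194 0.29096291] [ 3.14124612e+00  3.95486669e-04 -1.56859322e+00]
```

View pics/w5.png

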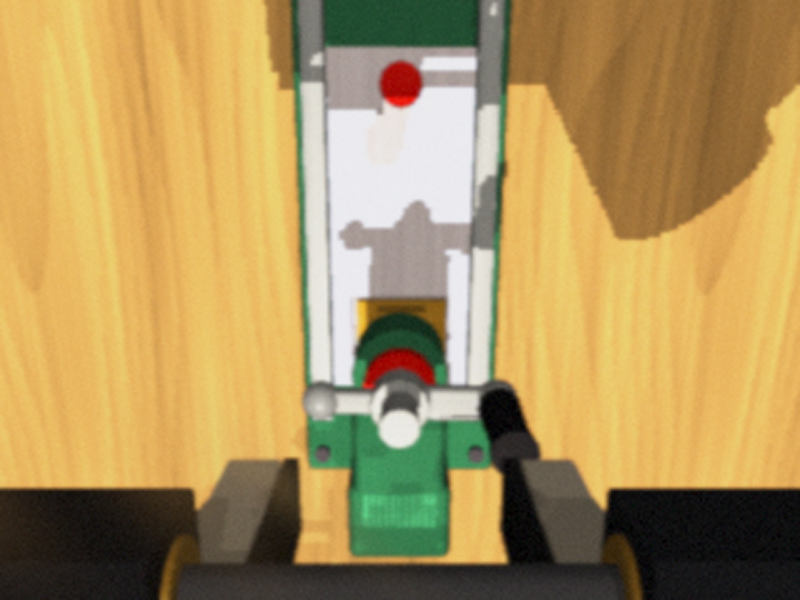

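The sled is home with the brass nut's flange under the head. The crank hub's stem runs up to (400,430), and the black grip goes from (498,392) at its base to (517,450) at its top, on the -x side.

Run:
```python
from h import *
import pickle
f=pickle.load(open('w5.pkl','rb')); P=lambda u,v:(120+(u+.5)/2.5-.5,60+(v+.5)/2.5-.5)
print('cap',at(f,P(400,82),.082))
for n,u,v,zs in[('stemtop',400,430,(.17,.18,.19,.2)),('hubring',399,404,(.155,.16,.165)),('griptop',516,443,(.195,.2,.205)),('gripbase',498,397,(.157,.16)),('ball',319,402,(.155,.16)),('redcollar',399,372,(.12,.13,.14))]:
    for z in zs: print(n,at(f,P(u,v),z).round(4))
```

```text
cap [ 0.53411879 -0.01909764  0.082     ]
stemtop [0.5339 0.1116 0.17  ]
stemtop [0.5339 0.1073 0.18  ]
stemtop [0.5339 0.1031 0.19  ]
stemtop [0.5339 0.0988 0.2   ]
hubring [0.5343 0.1066 0.155 ]
hubring [0.5343 0.1047 0.16  ]
hubring [0.5343 0.1027 0.165 ]
griptop [0.4931 0.1058 0.195 ]
griptop [0.4939 0.1036 0.2   ]
griptop [0.4948 0.1013 0.205 ]
gripbase [0.4947 0.1027 0.157 ]
gripbase [0.4951 0.1016 0.16  ]
ball [0.5666 0.1058 0.155 ]
ball [0.566  0.1039 0.16  ]
redcollar [0.5343 0.1047 0.12  ]
redcollar [0.5343 0.1013 0.13  ]
redcollar [0.5343 0.098  0.14  ]
```

Call:
play_rows --pt "-0.4 0.8 0" --pt "-0.4 0.8 0" --pt "0 0 0.8" --pt "0 0 0.8" --pt "0 0 0.6" --pt "0 0 0" --pt "0 0 0" --twist '[0,0,0,0,0,0,0]' --fingers 0.32

```text
t: 19.98
eef_pos: [0.4945, 0.102, 0.2366]
ee_rot: [-3.141, 0.0, -1.571]
force: [0.3, -0.2, 0.9]
width: 0.0279
gripper_force: 0.0
```

Run:
```python
from h import *
f=grab('wrist'); print(f['s']['eef_pos'],f['s']['width'])
cv2.imwrite('pics/w6.png',cv2.resize(f['pixels'][140:330,170:430,::-1],None,fx=3,fy=3,interpolation=2))
```

```text
[0.49453375 0.10198925 0.23662754] 0.027879512021492952
```

View pics/w6.png

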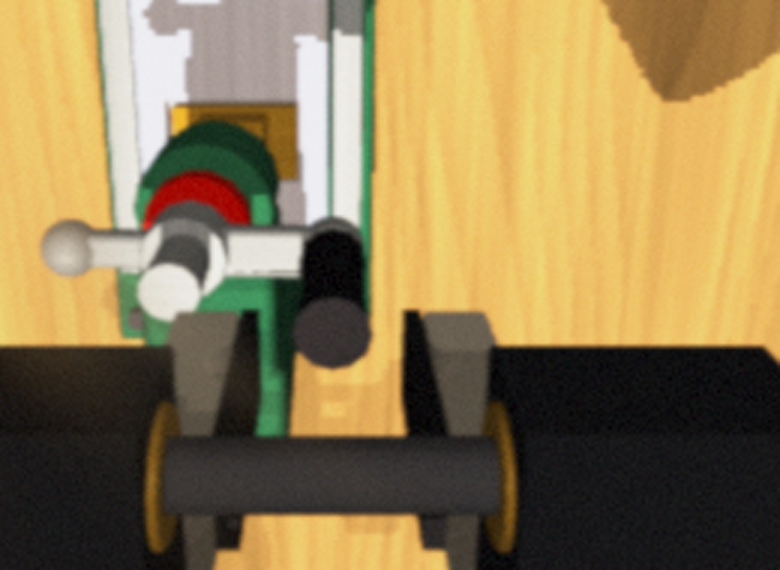

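The grip's top is centred at (333,333) between the open fingertips, and the stem's top at (172,293) lies left of the left fingertip.

Run:
```python
from h import *
f=grab('wrist'); P=lambda u,v:(170+(u+.5)/3-.5,140+(v+.5)/3-.5)
for z in(.2,.201,.205): print(at(f,P(333,333),z).round(4))
for z in(.18,.185,.19): print('stem',at(f,P(172,292),z).round(4))
```

```text
[0.4941 0.108  0.2   ]
[0.4941 0.1075 0.201 ]
[0.4941 0.1055 0.205 ]
stem [0.5334 0.107  0.18  ]
stem [0.5324 0.1048 0.185 ]
stem [0.5314 0.1025 0.19  ]
```

Call:
play_rows --pt "-0.16 0.02 0" --pt "0 0 0.5" --pt "0 0 0.5" --pt "0 0 0.34" --pt "0 0 0" --twist '[0,0,0,0,0]'

```text
t: 20.7
eef_pos: [0.4932, 0.1057, 0.2015]
ee_rot: [3.14, -0.001, -1.571]
force: [-0.2, 0.4, 1.1]
width: 0.0283
gripper_force: 0.0
```

Call:
play_rows --pt "0 0 0" --pt "0 0 0" --pt "0 0 0" --twist '[0,0,0]' --fingers 0.05 --newtons 30

```text
t: 21.08
eef_pos: [0.4939, 0.1062, 0.2029]
ee_rot: [-3.141, 0.0, -1.571]
force: [1.1, 0.3, -0.9]
width: 0.0159
gripper_force: 30.0
```

```bash
cat > rows.py <<'E'
import numpy as np
def rows(seq,r=.040):
    s=np.array(seq); x=-r*np.cos(s); y=r*np.sin(s); z=-.006*s/2/np.pi
    return np.c_[-np.diff(y),-np.diff(x),-np.diff(z)]/.025
if __name__=='__main__':
    for a,b,n in[(0,3.2,10),(3.2,1.65,5),(1.65,4.75,10),(4.75,3.2,5),(3.2,6.2,10)]:
        print(a,b); print(rows(np.linspace(a,b,n+1)).round(2).tolist())
E
python3 rows.py
```

```text
0 3.2
[[-0.5, -0.08, 0.01], [-0.45, -0.24, 0.01], [-0.36, -0.37, 0.01], [-0.22, -0.46, 0.01], [-0.07, -0.51, 0.01], [0.1, -0.5, 0.01], [0.25, -0.45, 0.01], [0.38, -0.34, 0.01], [0.47, -0.21, 0.01], [0.51, -0.05, 0.01]]
3.2 1.65
[[-0.49, 0.05, -0.01], [-0.45, 0.2, -0.01], [-0.37, 0.32, -0.01], [-0.26, 0.42, -0.01], [-0.11, 0.48, -0.01]]
1.65 4.75
[[0.11, -0.48, 0.01], [0.26, -0.42, 0.01], [0.37, -0.32, 0.01], [0.45, -0.2, 0.01], [0.49, -0.05, 0.01], [0.48, 0.1, 0.01], [0.43, 0.25, 0.01], [0.33, 0.37, 0.01], [0.2, 0.45, 0.01], [0.06, 0.49, 0.01]]
4.75 3.2
[[-0.06, -0.49, -0.01], [-0.2, -0.45, -0.01], [-0.33, -0.37, -0.01], [-0.43, -0.25, -0.01], [-0.48, -0.1, -0.01]]
3.2 6.2
[[0.47, 0.1, 0.01], [0.42, 0.23, 0.01], [0.33, 0.35, 0.01], [0.21, 0.43, 0.01], [0.08, 0.47, 0.01], [-0.07, 0.47, 0.01], [-0.2, 0.43, 0.01], [-0.32, 0.35, 0.01], [-0.41, 0.24, 0.01], [-0.47, 0.11, 0.01]]
```

Probe with the first three rows.

Call:
play_rows --pt "-0.5 -0.08 0.01" --pt "-0.45 -0.24 0.01" --pt "-0.36 -0.37 0.01" --pt "0 0 0" --pt "0 0 0" --twist '[0,0,0,0,0]'

```text
t: 21.7
eef_pos: [0.5111, 0.1389, 0.2019]
ee_rot: [-3.141, 0.0, -1.571]
force: [0.2, -1.1, 0.5]
width: 0.0158
gripper_force: 30.0
```

Call:
play_rows --pt "-0.22 -0.46 0.01" --pt "-0.07 -0.51 0.01" --pt "0.1 -0.5 0.01" --pt "0.25 -0.45 0.01" --pt "0.38 -0.34 0.01" --pt "0.47 -0.21 0.01" --pt "0.51 -0.05 0.01" --pt "0 0 0" --twist '[0,0,0,0,0,0,0,0]'

```text
t: 22.7
eef_pos: [0.5741, 0.1024, 0.2]
ee_rot: [-3.141, 0.0, -1.572]
force: [-0.7, 1.7, -1.5]
width: 0.0159
gripper_force: 30.0
```

Call:
play_rows --pt "0 0 0" --pt "0 0 0" --twist '[0,0]'

```text
t: 22.95
eef_pos: [0.5739, 0.103, 0.2001]
ee_rot: [-3.141, -0.001, -1.571]
force: [0.4, -1.2, -0.8]
width: 0.0157
gripper_force: 30.0
```

Call:
play_rows --pt "-0.49 0.05 -0.01" --pt "-0.45 0.2 -0.01" --pt "-0.37 0.32 -0.01" --pt "-0.26 0.42 -0.01" --pt "-0.11 0.48 -0.01" --pt "0 0 0" --pt "0 0 0" --pt "0 0 0" --twist '[0,0,0,0,0,0,0,0]'

```text
t: 23.95
eef_pos: [0.5373, 0.1454, 0.2014]
ee_rot: [3.142, 0.0, -1.571]
force: [-1.0, 1.1, 0.3]
width: 0.0155
gripper_force: 30.0
```

Call:
play_rows --pt "0.11 -0.48 0.01" --pt "0.26 -0.42 0.01" --pt "0.37 -0.32 0.01" --pt "0.45 -0.2 0.01" --pt "0.49 -0.05 0.01" --pt "0.48 0.1 0.01" --pt "0.43 0.25 0.01" --pt "0.33 0.37 0.01" --twist '[0,0,0,0,0,0,0,0]'

```text
t: 24.95
eef_pos: [0.556, 0.0717, 0.1992]
ee_rot: [-3.14, 0.0, -1.571]
force: [2.6, 5.8, -4.0]
width: 0.0155
gripper_force: 30.0
```

Call:
play_rows --pt "0.2 0.45 0.01" --pt "0.06 0.49 0.01" --pt "0 0 0" --pt "0 0 0" --pt "0 0 0" --twist '[0,0,0,0,0]'

```text
t: 25.58
eef_pos: [0.5318, 0.0654, 0.1985]
ee_rot: [3.14, -0.001, -1.571]
force: [-1.4, 1.0, -2.6]
width: 0.0152
gripper_force: 30.0
```

Call:
play_rows --pt "-0.06 -0.49 -0.01" --pt "-0.2 -0.45 -0.01" --pt "-0.33 -0.37 -0.01" --pt "-0.43 -0.25 -0.01" --pt "-0.48 -0.1 -0.01" --pt "0 0 0" --pt "0 0 0" --pt "0 0 0" --twist '[0,0,0,0,0,0,0,0]'

```text
t: 26.58
eef_pos: [0.5739, 0.1028, 0.2001]
ee_rot: [-3.142, -0.0, -1.571]
force: [-0.4, -3.3, -2.7]
width: 0.0158
gripper_force: 30.0
```

Call:
play_rows --pt "0.47 0.1 0.01" --pt "0.42 0.23 0.01" --pt "0.33 0.35 0.01" --pt "0.21 0.43 0.01" --pt "0.08 0.47 0.01" --pt "-0.07 0.47 0.01" --pt "-0.2 0.43 0.01" --pt "-0.32 0.35 0.01" --twist '[0,0,0,0,0,0,0,0]'

```text
t: 27.58
eef_pos: [0.5031, 0.0799, 0.198]
ee_rot: [-3.14, 0.0, -1.571]
force: [8.4, -0.5, -9.6]
width: 0.0155
gripper_force: 30.0
```

Call:
play_rows --pt "-0.13 0.09 0" --pt "-0.14 0.07 0" --pt "0 0 0" --twist '[0,0,0]'

```text
t: 27.95
eef_pos: [0.4989, 0.0865, 0.1978]
ee_rot: [-3.141, -0.0, -1.571]
force: [4.9, -0.7, -7.9]
width: 0.0155
gripper_force: 30.0
```

Call:
play_rows --pt "-0.14 0.07 0" --pt "-0.15 0.06 0.01" --pt "0 0 0" --twist '[0,0,0]'

```text
t: 28.32
eef_pos: [0.4957, 0.0936, 0.1976]
ee_rot: [-3.142, -0.001, -1.571]
force: [5.6, -2.3, -8.3]
width: 0.0159
gripper_force: 30.0
```

Call:
play_rows --pt "-0.15 0.05 0" --pt "-0.15 0.03 0" --pt "0 0 0" --twist '[0,0,0]'

```text
t: 28.7
eef_pos: [0.494, 0.1004, 0.1974]
ee_rot: [-3.142, -0.002, -1.571]
force: [7.3, -6.5, -9.7]
width: 0.0156
gripper_force: 30.0
```

Call:
play_rows --pt "-0.15 0.02 0" --pt "0 0 0" --pt "0 0 0" --twist '[0,0,0]'

```text
t: 29.08
eef_pos: [0.4935, 0.1027, 0.1973]
ee_rot: [3.141, -0.004, -1.571]
force: [10.9, -12.1, -10.2]
width: 0.0154
gripper_force: 30.0
```

Call:
play_rows --pt "-0.12 0 0" --pt "0 0 0" --pt "0 0 0" --twist '[0,0,0]'

```text
t: 29.45
eef_pos: [0.4932, 0.1045, 0.1973]
ee_rot: [3.14, -0.006, -1.571]
force: [10.4, -17.6, -11.5]
width: 0.0157
gripper_force: 30.0
```

Run:
```python
from h import *
s=grab('side'); 
for c in('side','wrist'):
    f=grab(c); cv2.imwrite(f'pics/e_{c}.png',f['pixels'][:,:,::-1])
a=cv2.resize(cv2.imread('pics/e_side.png')[150:300,190:320],None,fx=3,fy=3,interpolation=2); b=cv2.imread('pics/e_wrist.png')[100:320,170:430]; b=cv2.resize(b,None,fx=1.5,fy=1.5,interpolation=2)
H=np.zeros((450,790,3),np.uint8); H[:,:390]=a; H[:330,400:790]=b; cv2.imwrite('pics/e.png',H); print(arm.get_state()['force'])
```

```text
[ 12.95371022 -17.68141626  -9.80186694]
```

View pics/e.png

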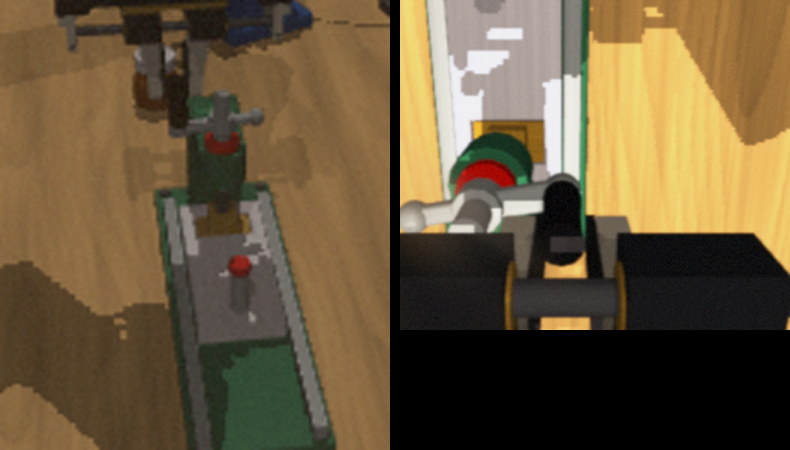

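The red collar now rests on the head and the crank stands about 0.2 rad short of a full turn from its start. It resists with far more than the turning torque, so it is at its stop.

Call:
play_rows --pt "0 0 0" --pt "0 0 0" --pt "0 0 0" --pt "0 0 -0.5" --pt "0 0 -1" --pt "0 0 -1" --pt "0 0 -1" --pt "0 0 0" --twist '[0,0,0,0,0,0,0,0]' --fingers 0.28

```text
t: 30.6
eef_pos: [0.4943, 0.1092, 0.2884]
ee_rot: [-3.137, 0.002, -1.57]
force: [0.3, 0.1, -0.2]
width: 0.0246
gripper_force: 0.0
```

Run:
```python
from h import *
print(arm.get_state()['force'])
f=grab('wrist')['pixels']; g=grab('side')['pixels']
H=np.zeros((500,780,3),np.uint8); H[:,:390]=cv2.resize(f[80:330,190:385],(390,500),interpolation=2); H[:,390:]=cv2.resize(g[160:260,220:298],(390,500),interpolation=2)
cv2.imwrite('pics/z.png',H[:,:,::-1])
```

```text
[ 0.34035612  0.0618638  -0.2444402 ]
```

View pics/z.png

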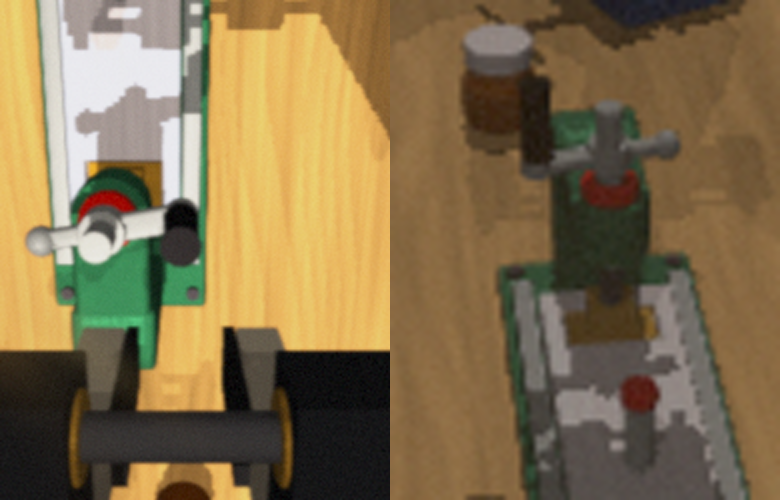

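The gripper is clear. The red collar is down on the head, the nut is in the pocket under the tap, the sled is home and the jar has not moved.

```bash
python3 -c "
from station import arm
print(arm.job_done())"
```

```text
the job is handed in; nothing more can be done
None
```

The job is handed in (no verdict came back): the nut sits in the pocket, the sled is home against its stop, the thread was chased to the depth stop, and the gripper has let go and is clear.

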